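Put the fish carving away and hook the box lid shut

TASK

Put the limewood fish away in the wooden box on the bench: lay it inside, then take the loose lid, hold it tilted about 30 degrees with its tongue end low, hook the tongue under the ledge on the box's end farther from the robot, and swing the lid down until it lies flush. Then slide the bolt fully shut over the lid, and leave all the other things on the bench where they are.

Things in the scene. Friction and masses are not known exactly. Their poses are not given: they have to be found in the camera images.
- case: Open wooden box fixed to the bench. Origin: centre of its underside, on the bench; x along its length from the ledge end (away from the robot) to the bolt end (towards the robot), y across, z up. In mm in this frame: outside x -105..105, y -81..81; walls 10 thick; inside x -95..95, y -71..71; floor top z=8; side and bolt-end walls end at z=66.
- ledge (a point): Middle of the inner lower edge of the box's dark ledge, box's axes, at box x=-81, y=0, z=66 mm. The ledge tops that end at full width: x -105..-81, underside z=66, top z=74 mm; it overhangs the inside by 14 mm and the box is open below it.
- cleats (a point): Middle of the plane on which the lid rests, box's axes, at box x=0, y=0, z=56 mm: the tops of two cleats, 10 mm wide and 10 mm deep, along the inside of the side walls from box x=-70 to 95 mm; 122 mm free between them. Seated, the lid lies flat on them, tongue tip at box x -95..-89 mm, plate top level with the walls (z=66 mm).
- bolt (a joint): Steel bolt on the box's end towards the robot, sliding along the box's -x, over the lid. In m: 0 = drawn back (tip at box x=103 mm), 0.034 = fully shut (tip at x=69 mm). It stays where left; about 2 N moves it. Bar 22 mm wide, box z=68..74 mm, on a bracket outside that wall (box x 105..154, 48 mm wide, top z=66 mm, guides 5 mm high beside the bar).
- bolt_knob (a point): Centre of the bolt's upright round brass knob, 16 mm diameter, 30 mm tall (box z=74..104 mm), at box x=124 mm when joint bolt is 0; it moves with the bolt.
- lid_grip (a point): Centre of the dark bar handle (14 mm along x, 80 along y, 34 tall) on the loose wooden lid; lid's axes: x from tongue end to plain end, z up. The lid lies flat, handle up, tongue roughly away from the robot. From here in mm: underside z=-27, plate top -17; plate x -75..87, y -68..68; tongue x -97..-75, y -55..55, 6 thick, flush with the underside. 0.2 kg, balanced at the handle.
- lid_tip (a point): Middle of the end face of the lid's tongue, 3 mm above the lid's underside, lid's axes.
- lid_far (a point): Middle of the lid's plain end, at the top face, lid's axes. At z=66 mm in the box's frame when seated.
- fish_mid (a point): Middle of the thick part of the limewood fish's body, 20 mm above the bench. The fish lies on a flattened side, eye up; x runs from snout to tail, z up; round body 36 to 38 mm wide across y here, from 40 mm ahead (snout) to 45 mm behind, then the thin forked tail (about 40 wide) to 78 mm behind; 39 mm tall. About 0.08 kg.
- jar: Squat olive-green glass jar with cork, 72 mm wide, 78 tall; origin at centre of its underside. To be left alone.
- dish: Shallow brown ceramic dish, 120 mm wide, 26 tall; origin at centre of its underside. To be left alone.
- drill: Wooden-handled hand drill with brass cap, lying, 300 mm long, about 66 tall; origin under its middle. To be left alone.
- punch: Steel centre punch, lying, 125 mm long, 12 thick; origin under its middle. To be left alone.
- mallet: Wooden mallet, lying, 225 mm long, head 90 x 70 x 70; origin under the handle near the head. To be left alone.
- blank: Rough limewood block, 120 x 60 x 45 mm; origin at centre of its underside. To be left alone.
Mind the look-alikes: they are no part of the job. What is shaped like the part that bears lid_grip but green or white is not meant.

How it is judged:
On the way, in this order (a step that is already met when the one before it is completed fails the run):
1. the fish lies inside the box, let go (x of fish_mid in the frame of case between -0.09 and 0.09 m and y of fish_mid in the frame of case between -0.068 and 0.068 m and z of fish_mid in the frame of case between 0.01 and 0.05 m and contact force between fish and the fingers below 0.1 N), for 0.2 s.
2. the lid's tongue is under the ledge with the lid tilted at least 17 degrees (x of lid_tip in the frame of case between -0.098 and -0.084 m and z of lid_tip in the frame of case below 0.064 m and angle between lid_grip's own z axis and vertical above 0.3 rad), for 0.1 s.
3. the lid is swung down flush, tongue still under the ledge (x of lid_tip in the frame of case between -0.098 and -0.084 m and z of lid_tip in the frame of case below 0.064 m and z of lid_far in the frame of case between 0.062 and 0.069 m and angle between lid_grip's own z axis and vertical below 0.04 rad), for 0.2 s.
At the end, for the whole second after the job is handed in: The fish is inside the box; the lid lies flat (within 2.3 degrees) on the cleats with its tongue under the ledge (tip at least 3 mm past the ledge's edge) and its plain end within 4 mm of flush; the bolt is shut by more than 28 of 34 mm; all of it let go (all of step 3 and x of fish_mid in the frame of case between -0.09 and 0.09 m and y of fish_mid in the frame of case between -0.068 and 0.068 m and z of fish_mid in the frame of case between 0.01 and 0.05 m and value of joint bolt above 0.028 m); the robot touches nothing.
It fails at once if another thing on the bench is moved by more than 30 mm (distance of any of jar, dish, drill, punch, mallet, blank from where it was at the start of the episode above 0.03 m).
It also fails if it takes over 72 s, if anything falls off the work surface, if the arm or the gripper's body presses on something with over 40 N, if the wrist force passes 120 N, or if a joint passes its speed limit or range.

ROBOT

A 6-joint arm with a two-finger parallel gripper is mounted at the origin on the work surface. World frame = base frame: x ahead of the robot, y to its left, z up, the work surface at z = 0. Lengths are in m, angles in rad, forces in N, time in s.
With the tool pointing down it reaches from about 0.35 to 0.725 m from the base axis. Payload 4.3 kg.
Tool frame: the origin (TCP) lies midway between the tips of the shut fingers; the grasp point (between the pads) lies 19 mm behind it; z points along the fingers, y is the line along which they close (so a half turn about z gives the same grasp; the last joint's range is limited). The gripper opens to 85 mm and grips with 20 to 120 N. Pads are 22 mm wide; open, the fingers measure 114 mm over their backs; the gripper's body (76 mm by 85 mm) begins 54 mm behind the grasp point. The pads swing forward as they close: fully open they stand 13 mm farther back than shut.
Start: joints at [1.219, 0.377, 0.081, 1.274, 0, 1.46], TCP at [0.138, 0.558, 0.231] pointing down, gripper open.
Joint ranges: [-2.72, 2.72], [-0.84, 1.66], [-1.02, 1.22], [-1.77, 2.12], [-1.37, 1.28], [-3.14, 3.14]. Speed limits (rad/s): [2.57, 2.57, 3.14, 3.14, 3.14, 3.14].

INTERFACE

Orientations are given as a unit quaternion [x, y, z, w].
In Python, from bench import sense, capture, camera_params, sign_off gives the robot as it stands. The module is installed in compiled form; this text tells all that it offers.
- The arm moves only by the tool step_arm, never from a script. Its argument "increments" is a list of rows, each a list of 7 numbers: the shift along the tool's x, y, z as a fraction of full scale, then the turn, a rotation vector about the tool's x, y, z as a fraction of full scale, then the gripper's target within -1 to 1 (shut at 1, half-way at 0, fully open at -1). In form: [[dx, dy, dz, wx, wy, wz, gripper], ...]. A call has 1 to 12 rows; each row shifts and turns the commanded pose from where the row before left it, along the tool's axes as they then stand; what a row does not reach is not made up. Full scale, the value 1, is 20 mm for a shift and 0.12 rad for a turn. A row lasts 1/10 s, in which the tool goes at most 50 mm and 8.59 degrees, less where a joint would pass 70% of its speed; a pose out of reach is approached as far as the arm can. A call with a number of a shift or a turn outside -1 to 1 is refused whole. A call with a gripper value outside its range is refused whole. The fingers move at their own pace and stop on an object; the grip force is fixed at half the most. Time passes only in rows, so rows that do not move let the fingers close. It gives the time, the measured TCP pose, the force, the opening and the grip force at its end, in the units of the state.
- sense(): the state, without advancing time (a new reading comes with each control period).
- capture(name): name is "scene" or "side" or "wrist"; returns (picture, depth): 384x512x3 uint8, red, green, blue; 384x512 float32, m along the optical axis (not along the pixel's ray), 0 where there is no reading.
- camera_params(name): a dict with "camera_matrix" (3x3 intrinsics, pixels), "pose" (4x4, takes a point from camera to world coordinates). Camera axes: x right, y down, z forward; pixel columns grow to the right and rows downward; lengths in m; the calibration is good to about 2 mm. A picture is of the moment at which its call begins: read the wrist's pose just before it. camera_params takes no time and is no camera call; for the wrist camera it gives the pose at the moment of the call.
- sign_off(): hands the job in; it is judged then, once.
The state is a dict: "time_s": time; "joint_positions": joint angles; "dq": joint speeds; "joint_efforts": joint torques, N m; "tool_pos": TCP position; "tcp_rot": TCP orientation; "force": force on the tool from outside, world axes, zero at the start; "wrist_torque": the same for the moment, N m; "grip_width": finger opening in m; "gripper_force": force on a finger pad.
Only numpy, scipy, OpenCV 4.12 (cv2) and the standard library are available. Lean on these libraries where they do the work, as an engineer would, in place of code of your own. Each camera call takes 0.05 s, during which the arm holds its last target. There are 200 camera calls.

## Working session

There is one attempt and no reset: what is moved stays moved. The work goes in short steps, Python scripts to look and compute and a tool call to move; the robot and the scene stay as the last step left them, time stands still between calls to the robot, and variables do not carry over. Pictures are saved under pics/ and viewed, at most 10 in all, crops included, and the job is handed in when it is done.

Besides the shell and the picture viewer there is one more tool, called after "Emit:" by a JSON object that holds its "name" and its "arguments". step_arm: Moves the arm, as the interface text tells. Its arguments: {"type":"object","properties":{"increments":{"type":"array"}},"required":["increments"]}

```bash
mkdir -p pics; cat > h.py <<'E'
import numpy as np, cv2
from bench import sense, capture, camera_params, sign_off
from scipy.spatial.transform import Rotation as R
def cloud(name):
    p=camera_params(name); im,d=capture(name); K=np.array(p["camera_matrix"]);T=np.array(p["pose"])
    v,u=np.mgrid[:384,:512]; c=np.stack([(u-K[0,2])/K[0,0]*d,(v-K[1,2])/K[1,1]*d,d],-1)
    w=c@T[:3,:3].T+T[:3,3]; w[d==0]=np.nan
    return im,w
def save(n,im): cv2.imwrite(f"pics/{n}.png",cv2.cvtColor(im,cv2.COLOR_RGB2BGR))
E
python3 - <<'E'
from h import *
s=sense(); print({k:np.round(v,3) for k,v in s.items()})
a,w=cloud("scene");b,w2=cloud("side")
np.savez("c0.npz",a=a,w=w,b=b,w2=w2)
save("scene0",a);save("side0",b)
E
```

```text
{'time_s': np.float64(0.0), 'joint_positions': array([1.219, 0.378, 0.08 , 1.274, 0.   , 1.46 ]), 'dq': array([-0.   , -0.002,  0.001, -0.   ,  0.   , -0.   ]), 'joint_efforts': array([-3.0000e-03, -4.6361e+01,  2.6988e+01,  2.1000e-02, -1.0000e-03,
        0.0000e+00]), 'tool_pos': array([0.137, 0.558, 0.23 ]), 'tcp_rot': array([ 0.121,  0.993, -0.001, -0.   ]), 'force': array([-0.621, -0.168, -0.074]), 'wrist_torque': array([ 0.056, -0.036, -0.038]), 'gripper_force': np.float64(0.0), 'grip_width': np.float64(0.085)}
```

View pics/scene0.png

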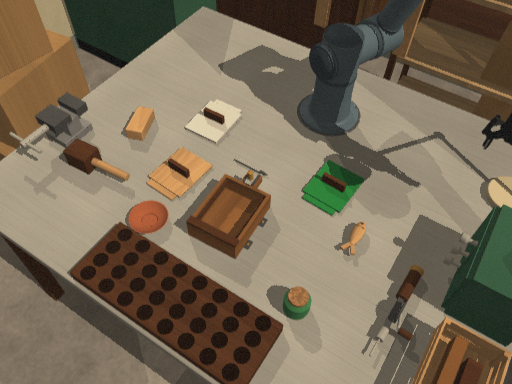

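View pics/side0.png

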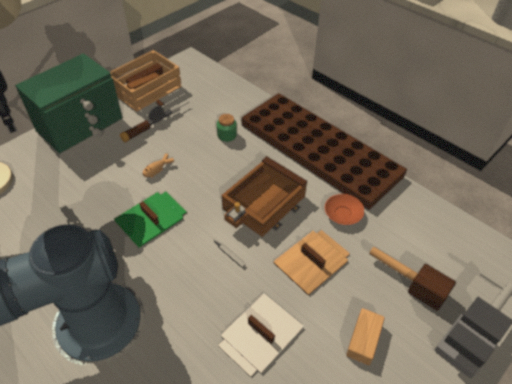

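```bash
cat > m.py <<'E'
from h import *
z=np.load("c0.npz")
P=np.concatenate([z["w"].reshape(-1,3),z["w2"].reshape(-1,3)]);C=np.concatenate([z["a"].reshape(-1,3),z["b"].reshape(-1,3)])
ok=np.isfinite(P).all(1);P=P[ok];C=C[ok]
for n,u in dict(box=(232,215),lid=(178,168),fish=(355,237),ledge=(225,240),knob=(253,178),plainedge=(195,160)).items(): print(n,z["w"][u[1],u[0]].round(3))
# top-down render 2mm/px, x up, y left
X0,X1,Y0,Y1=.2,.8,-.45,.45;r=.00125
m=(P[:,0]>X0)&(P[:,0]<X1)&(P[:,1]>Y0)&(P[:,1]<Y1)&(P[:,2]<.2)
p=P[m];c=C[m];o=np.argsort(p[:,2]);p=p[o];c=c[o]
im=np.zeros((int((X1-X0)/r)+1,int((Y1-Y0)/r)+1,3),np.uint8)
i=((X1-p[:,0])/r).astype(int);j=((Y1-p[:,1])/r).astype(int)
for a in(0,1):
  for b in (0,1): im[np.minimum(i+a,im.shape[0]-1),np.minimum(j+b,im.shape[1]-1)]=c
save("top",im)
E
python3 m.py
```

```text
box [ 0.569 -0.034  0.005]
lid [ 0.534 -0.268  0.037]
fish [0.449 0.316 0.035]
ledge [0.684 0.023 0.069]
knob [ 0.458 -0.032  0.073]
plainedge [ 0.461 -0.259  0.011]
```

View pics/top.png

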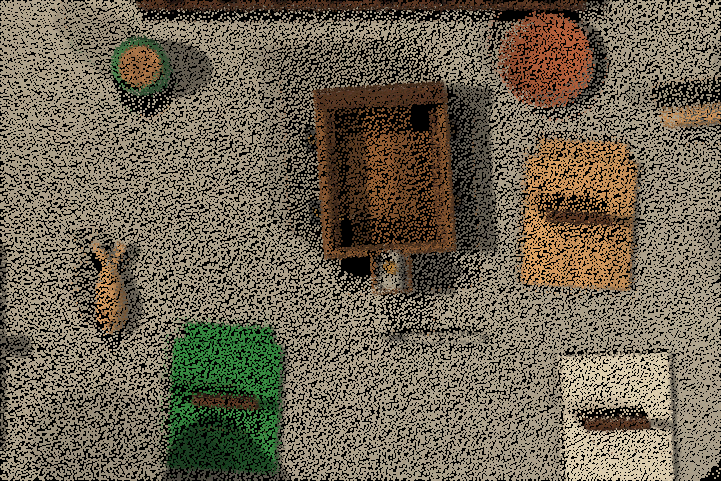

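```bash
cat >> m.py <<'E'
def reg(x0,x1,y0,y1,z0,z1):
    m=(P[:,0]>x0)&(P[:,0]<x1)&(P[:,1]>y0)&(P[:,1]<y1)&(P[:,2]>z0)&(P[:,2]<z1); return P[m]
from scipy.optimize import minimize
def rect(q,name):
    # robust: for each angle, percentiles
    best=None
    for a in np.radians(np.arange(-15,15,.25)):
        e=R.from_euler('z',a).as_matrix()[:2,:2]; t=q[:,:2]@e
        lo,hi=np.percentile(t,.7,axis=0),np.percentile(t,99.3,axis=0)
        A=np.prod(hi-lo)
        if best is None or A<best[0]: best=(A,np.degrees(a),e@((lo+hi)/2),hi-lo,q[:,2].mean())
    print(name,len(q),*[np.round(v,4) for v in best[1:]])
rect(reg(.46,.71,-.14,.07,.058,.08),"boxrim")
rect(reg(.46,.71,-.14,.07,.0715,.078),"ledge")
rect(reg(.40,.66,-.36,-.19,.005,.016),"lidplate")
rect(reg(.40,.66,-.36,-.19,.038,.06),"handletop")
rect(reg(.40,.48,-.10,.0,.07,.12),"bolt/knob")
rect(reg(.40,.48,-.10,.0,.085,.12),"knob")
f=reg(.36,.53,.27,.36,.008,.06)
rect(f,"fish"); print(f.min(0),f.max(0))
b=f[f[:,2]>.015]; d=b[:,:2]-b[:,:2].mean(0); u,s,v=np.linalg.svd(d,full_matrices=0);print("fishaxis",v[0],np.degrees(np.arctan2(v[0,1],v[0,0])))
for x in np.arange(.37,.51,.01):
    k=f[(f[:,0]>x)&(f[:,0]<x+.01)]
    if len(k)>3: print(round(x,3),k[:,1].min().round(4),k[:,1].max().round(4),k[:,2].max().round(4))
E
python3 m.py
```

```text
box [ 0.569 -0.034  0.005]
lid [ 0.534 -0.268  0.037]
fish [0.449 0.316 0.035]
ledge [0.684 0.023 0.069]
knob [ 0.458 -0.032  0.073]
plainedge [ 0.461 -0.259  0.011]
boxrim 2357 3.75 [ 0.5779 -0.031 ] [0.2321 0.1641] 0.0675
ledge 619 4.0 [ 0.5776 -0.0317] [0.2328 0.1604] 0.0739
lidplate 3660 -3.5 [ 0.5327 -0.2736] [0.182  0.1368] 0.0091
handletop 241 -4.0 [ 0.5289 -0.2732] [0.0175 0.0818] 0.0426
bolt/knob 239 6.5 [ 0.459  -0.0376] [0.0405 0.0386] 0.0813
knob 74 -15.0 [ 0.4663 -0.038 ] [0.0144 0.0186] 0.0979
fish 665 2.25 [0.4413 0.3124] [0.1137 0.0402] 0.0279
[0.38169503 0.27877825 0.00831664] [0.50071314 0.33762451 0.04367996]
fishaxis [0.99847394 0.05522489] 3.1657636247536787
0.38 0.2986 0.3223 0.0312
0.39 0.295 0.3258 0.0389
0.4 0.2923 0.3307 0.0437
0.41 0.2913 0.3311 0.0422
0.42 0.2919 0.3318 0.042
0.43 0.2788 0.3318 0.0421
0.44 0.2963 0.3305 0.0374
0.45 0.299 0.3273 0.0349
0.46 0.3046 0.3243 0.0386
0.47 0.2976 0.3303 0.029
0.48 0.2946 0.3346 0.0304
0.49 0.2932 0.3376 0.0294
```

```bash
cat >> m.py <<'E'
print("---")
a=np.radians(180+3.75);E=np.array([[np.cos(a),-np.sin(a)],[np.sin(a),np.cos(a)]])
q=reg(.44,.72,-.16,.09,.06,.08);t=q[:,:2]@E  # box-aligned coords
o=np.array([.585,-.034])@E; t=t-o
s=t[(abs(t[:,1])>40e-3)]
print("x",np.percentile(s[:,0],[.5,1,3,97,99,99.5]))
for k,(l,h) in enumerate([(-.08,-.03),(-.03,.03),(.03,.08)]):
    r_=t[(t[:,0]>l)&(t[:,0]<h)]; print("y",np.percentile(r_[:,1],[1,3,97,99]))
zz=q[:,2]>.072; print("ledge x",np.percentile(t[zz&(t[:,0]<0)&(abs(t[:,1])<.08)][:,0],[1,3,50,97,99]))
E
python3 m.py | sed '1,/---/d'
```

```text
x [-0.10914875 -0.10856906 -0.10765396  0.10006863  0.10164568  0.10246086]
y [-0.08534908 -0.08479662  0.07825553  0.07936194]
y [-0.08584162 -0.08503966  0.0779301   0.07825704]
y [-0.08573033 -0.08528184  0.07767429  0.079524  ]
ledge x [-0.10888145 -0.10830305 -0.09674851 -0.08392791 -0.08303339]
```

Emit:
{"name": "step_arm", "arguments": {"increments": [[0, 0, 0, 0, 0, -0.83, -1], [0, 0, 0, 0, 0, -0.83, -1], [0, 0, 0, 0, 0, -0.83, -1], [-0.96, -0.93, 0, 0, 0, 0, -1], [-0.96, -0.93, 0, 0, 0, 0, -1], [-0.96, -0.93, 0, 0, 0, 0, -1], [-0.96, -0.93, 0, 0, 0, 0, -1], [-0.96, -0.93, 0, 0, 0, 0, -1], [-0.96, -0.93, 0, 0, 0, 0, -1], [-0.96, -0.93, 0, 0, 0, 0, -1], [-0.96, -0.93, 0, 0, 0, 0, -1], [-0.96, -0.93, 0, 0, 0, 0, -1]]}}

```text
time_s: 1.3
tool_pos: [0.3202, 0.4, 0.2309]
tcp_rot: [-0.029, 1.0, -0.0, -0.0]
force: [0.5, 0.0, -0.0]
grip_width: 0.0855
gripper_force: 0.0
```

Emit:
{"name": "step_arm", "arguments": {"increments": [[-0.96, -0.93, 0, 0, 0, 0, -1], [-0.96, -0.93, 0, 0, 0, 0, -1], [-0.96, -0.93, 0, 0, 0, 0, -1], [-0.96, -0.93, 0, 0, 0, 0, -1], [-0.96, -0.93, 0, 0, 0, 0, -1], [0, 0, 1, 0, 0, 0, -1], [0, 0, 1, 0, 0, 0, -1], [0, 0, 0, 0, 0, 0, -1], [0, 0, 0, 0, 0, 0, -1]]}}

```text
time_s: 2.2
tool_pos: [0.4203, 0.3134, 0.1911]
tcp_rot: [-0.029, 1.0, -0.0, -0.001]
force: [-0.7, -0.0, 0.3]
grip_width: 0.0857
gripper_force: 0.0
```

Emit:
{"name": "step_arm", "arguments": {"increments": [[0, 0, 1, 0, 0, 0, -1], [0, 0, 1, 0, 0, 0, -1], [0, 0, 1, 0, 0, 0, -1], [0, 0, 1, 0, 0, 0, -1], [0, 0, 1, 0, 0, 0, -1], [0, 0, 1, 0, 0, 0, -1], [0, 0, 1, 0, 0, 0, -1], [0, 0, 1, 0, 0, 0, -1], [0, 0, 1, 0, 0, 0, -1], [0, 0, 0.4, 0, 0, 0, -1], [0, 0, 0, 0, 0, 0, -1], [0, 0, 0, 0, 0, 0, 0]]}}

```text
time_s: 3.4
tool_pos: [0.4217, 0.3143, 0.0044]
tcp_rot: [-0.029, 1.0, 0.0, 0.001]
force: [-0.5, 1.2, -0.5]
grip_width: 0.0731
gripper_force: 0.0
```

Emit:
{"name": "step_arm", "arguments": {"increments": [[0, 0, 0, 0, 0, 0, 1], [0, 0, 0, 0, 0, 0, 1], [0, 0, 0, 0, 0, 0, 1], [0, 0, 0, 0, 0, 0, 1], [0, 0, 0, 0, 0, 0, 1], [0, 0, 0, 0, 0, 0, 1], [0, 0, 0, 0, 0, 0, 1], [0, 0, -1, 0, 0, 0, 1], [0, 0, -1, 0, 0, 0, 1], [0, 0, -1, 0, 0, 0, 1], [0, 0, -1, 0, 0, 0, 1]]}}

```text
time_s: 4.5
tool_pos: [0.4208, 0.3136, 0.0843]
tcp_rot: [-0.028, 1.0, 0.0, 0.0]
force: [0.5, -0.7, -1.1]
grip_width: 0.0355
gripper_force: 60.4
```

Emit:
{"name": "step_arm", "arguments": {"increments": [[-0.38, -0.98, -0.9, 0, 0, 0, 1], [-0.38, -0.98, -0.9, 0, 0, 0, 1], [-0.38, -0.98, -0.9, 0, 0, 0, 1], [-0.38, -0.98, -0.9, 0, 0, 0, 1], [-0.38, -0.98, 0, 0, 0, 0, 1], [-0.38, -0.98, 0, 0, 0, 0, 1], [-0.38, -0.98, 0, 0, 0, 0, 1], [-0.38, -0.98, 0, 0, 0, 0, 1], [-0.38, -0.98, 0, 0, 0, 0, 1], [-0.38, -0.98, 0, 0, 0, 0, 1], [-0.38, -0.98, 0, 0, 0, 0, 1], [-0.38, -0.98, 0, 0, 0, 0, 1]]}}

```text
time_s: 5.7
tool_pos: [0.5255, 0.0832, 0.1555]
tcp_rot: [-0.028, 1.0, 0.0, 0.0]
force: [0.3, 0.2, -0.6]
grip_width: 0.0356
gripper_force: 60.4
```

Emit:
{"name": "step_arm", "arguments": {"increments": [[-0.38, -0.98, 0, 0, 0, 0, 1], [-0.38, -0.98, 0, 0, 0, 0, 1], [-0.38, -0.98, 0, 0, 0, 0, 1], [-0.38, -0.98, 0, 0, 0, 0, 1], [-0.38, -0.98, 0, 0, 0, 0, 1], [-0.38, -0.98, 0, 0, 0, 0, 1], [0, 0, 0, 0, 0, 0, 1], [0, 0, 0, 0, 0, 0, 1], [0, 0, 0, 0, 0, 0, 1]]}}

```text
time_s: 6.6
tool_pos: [0.577, -0.03, 0.1553]
tcp_rot: [-0.029, 1.0, 0.0, -0.0]
force: [0.1, 0.8, -0.8]
grip_width: 0.0357
gripper_force: 60.4
```

Emit:
{"name": "step_arm", "arguments": {"increments": [[0, 0, 1, 0, 0, 0, 1], [0, 0, 1, 0, 0, 0, 1], [0, 0, 1, 0, 0, 0, 1], [0, 0, 1, 0, 0, 0, 1], [0, 0, 1, 0, 0, 0, 1], [0, 0, 1, 0, 0, 0, 1], [0, 0, 1, 0, 0, 0, 1], [0, 0, 0, 0, 0, 0, 1], [0, 0, 0, 0, 0, 0, 1], [0, 0, 0, 0, 0, 0, -0.3], [0, 0, 0, 0, 0, 0, -0.3], [0, 0, 0, 0, 0, 0, -0.3]]}}

```text
time_s: 7.8
tool_pos: [0.5783, -0.0308, 0.0163]
tcp_rot: [-0.029, 1.0, -0.0, 0.001]
force: [0.2, 0.0, -0.2]
grip_width: 0.0554
gripper_force: 0.0
```

Emit:
{"name": "step_arm", "arguments": {"increments": [[0, 0, 0, 0, 0, 0, -0.3], [0, 0, 0, 0, 0, 0, -0.3], [0, 0, -1, 0, 0, 0, -0.3], [0, 0, -1, 0, 0, 0, -0.3], [0, 0, -1, 0, 0, 0, -0.3], [0, 0, -1, 0, 0, 0, -0.3], [0, 0, -1, 0, 0, 0, -0.3], [0, 0, -1, 0, 0, 0, -0.3], [0, 0, -1, 0, 0, 0, -0.3], [0, 0, -1, 0, 0, 0, -0.3]]}}

```text
time_s: 8.8
tool_pos: [0.5774, -0.0308, 0.1761]
tcp_rot: [-0.028, 1.0, 0.0, -0.0]
force: [0.3, 0.3, -0.0]
grip_width: 0.0554
gripper_force: 0.0
```

Emit:
{"name": "step_arm", "arguments": {"increments": [[0.26, -1, 0, 0, 0, 0, -0.5], [0.26, -1, 0, 0, 0, 0, -0.5], [0.26, -1, 0, 0, 0, 0, -0.5], [0.26, -1, 0, 0, 0, 0, -0.5], [0.26, -1, 0, 0, 0, 0, -0.5], [0.26, -1, 0, 0, 0, 0, -0.5], [0.26, -1, 0, 0, 0, 0, -0.5], [0.26, -1, 0, 0, 0, 0, -0.5], [0.26, -1, 0, 0, 0, 0, -0.5], [0.26, -1, 0, 0, 0, 0, -0.5], [0.26, -1, 0, 0, 0, 0, -0.5], [0.26, -1, 0, 0, 0, 0, -0.5]]}}

```text
time_s: 10.0
tool_pos: [0.5286, -0.2747, 0.1752]
tcp_rot: [-0.028, 1.0, 0.0, -0.0]
force: [0.3, -0.4, -0.5]
grip_width: 0.0645
gripper_force: 0.0
```

Emit:
{"name": "step_arm", "arguments": {"increments": [[0, 0, 0, 0, 0, 0.94, -0.5], [0, 0, 0, 0, 0, 0.94, -0.5], [0, 0, 0, 0, 0, 0.94, -0.5], [0, 0, 0, 0, 0, 0.94, -0.5], [0, 0, 0, 0, 0, 0.94, -0.5], [0, 0, 0, 0, 0, 0.94, -0.5], [0, 0, 0, 0, 0, 0.94, -0.5], [0, 0, 0, 0, 0, 0.94, -0.5], [0, 0, 0, 0, 0, 0.94, -0.5], [0, 0, 0, 0, 0, 0.94, -0.5], [0, 0, 0, 0, 0, 0.94, -0.5]]}}

```text
time_s: 11.1
tool_pos: [0.5288, -0.2739, 0.1752]
tcp_rot: [0.56, 0.829, 0.0, -0.0]
force: [-0.8, 0.3, 0.6]
grip_width: 0.0639
gripper_force: 0.0
```

Emit:
{"name": "step_arm", "arguments": {"increments": [[0, 0, 0, 0, 0, 0.94, -0.5], [0, 0, 0, 0, 0, 0.94, -0.5], [0, 0, 0, 0, 0, 0.94, -0.5], [0, 0, 0, 0, 0, 0.94, -0.5], [0, 0, 0, 0, 0, 0, -0.5], [0, 0, 0, 0, 0, 0, -0.5]]}}

```text
time_s: 11.7
tool_pos: [0.5289, -0.2739, 0.1752]
tcp_rot: [0.729, 0.685, 0.0, -0.0]
force: [-0.9, 0.3, -0.2]
grip_width: 0.0639
gripper_force: 0.0
```

```bash
cat > see.py <<'E'
import sys
from h import *
n=sys.argv[1]; s=sense(); print(s["tool_pos"].round(4),R.from_quat(s["tcp_rot"]).as_matrix().round(3).tolist())
a,w=cloud("wrist"); b,w2=cloud("scene"); c,w3=cloud("side")
np.savez(n+".npz",a=a,w=w,b=b,w2=w2,c=c,w3=w3)
out=np.zeros((600,800,3),np.uint8); 
out[:384,:512]=a; out[384:600,:288]=cv2.resize(b[90:310,140:433],(288,216)); out[384:600,300:588]=cv2.resize(c[150:312,190:406],(288,216))
save(n,out)
E
python3 see.py lid1; python3 - <<'E'
from h import *
d=np.load("lid1.npz");
for k in("w","w2","w3"):
    w=d[k].reshape(-1,3);w=w[np.isfinite(w).all(1)]
    m=(w[:,0]>.4)&(w[:,0]<.66)&(w[:,1]>-.36)&(w[:,1]<-.19)
    for lo,hi,n in((.037,.06,"handle"),(.0085,.014,"plate")):
        q=w[m&(w[:,2]>lo)&(w[:,2]<hi)]
        if len(q)<20: continue
        r=cv2.minAreaRect((q[:,:2]*1000).astype(np.float32)); print(k,n,len(q),np.round(q[:,2].mean(),4),np.round(r[0],1),np.round(r[1],1),round(r[2],2))
E
```

```text
[ 0.5289 -0.2739  0.1752] [[0.062, 0.998, -0.0], [0.998, -0.062, 0.0], [0.0, -0.0, -1.0]]
w handle 1438 0.0446 [ 529.6 -271.8] [79.5 13.8] 86.79
w plate 21316 0.0107 [ 533.6 -272.3] [135.2 182.4] 86.42
w2 handle 102 0.0432 [ 528.5 -272.9] [82.  17.4] 85.13
w2 plate 881 0.0106 [ 533.9 -272.7] [137.9 185.7] 86.2
w3 handle 153 0.0424 [ 527.8 -274.9] [80.3 18. ] 88.11
w3 plate 1156 0.0104 [ 530.6 -275. ] [136.2 181.4] 86.35
```

View pics/lid1.png

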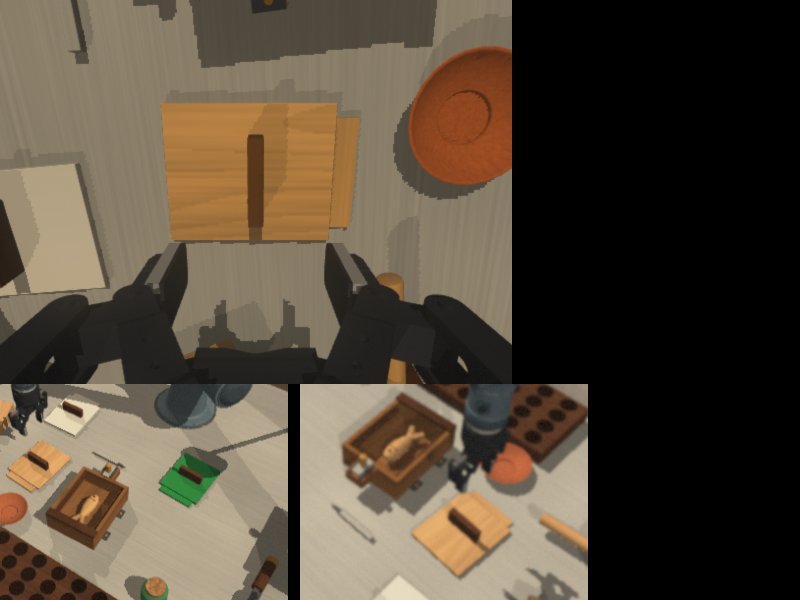

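Emit:
{"name": "step_arm", "arguments": {"increments": [[0.04, 0, 1, 0, 0, 0, -0.5], [0, 0, 1, 0, 0, 0, -0.5], [0, 0, 1, 0, 0, 0, -0.5], [0, 0, 1, 0, 0, 0, -0.5], [0, 0, 1, 0, 0, 0, -0.5], [0, 0, 1, 0, 0, 0, -0.5], [0, 0, 1, 0, 0, 0, -0.5], [0, 0, 0.95, 0, 0, 0, -0.5], [0, 0, 0, 0, 0, 0, -0.5], [0, 0, 0, 0, 0, 0, -0.5], [0, 0, 0, 0, 0, 0, 0]]}}

```text
time_s: 12.95
tool_pos: [0.5299, -0.2737, 0.0175]
tcp_rot: [0.729, 0.684, 0.0, 0.001]
force: [-0.8, -0.4, 0.4]
grip_width: 0.0508
gripper_force: 0.0
```

Emit:
{"name": "step_arm", "arguments": {"increments": [[0, 0, 0, 0, 0, 0, 1], [0, 0, 0, 0, 0, 0, 1], [0, 0, 0, 0, 0, 0, 1], [0, 0, 0, 0, 0, 0, 1], [0, 0, 0, 0, 0, 0, 1], [0, 0, 0, 0, 0, 0, 1], [0, 0, 0, 0, 0, 0, 1], [0, 0, 0, 0, 0, 0, 1], [0, 0, 0, 0, 0, 0, 1]]}}

```text
time_s: 13.85
tool_pos: [0.5297, -0.2736, 0.0173]
tcp_rot: [0.729, 0.684, 0.0, 0.001]
force: [-0.4, 0.8, 6.2]
grip_width: 0.0131
gripper_force: 60.3
```

Emit:
{"name": "step_arm", "arguments": {"increments": [[0, 0, -0.5, 0, 0, 0, 1], [0, 0, -1, 0, 0, 0, 1], [0, 0, -1, 0, 0, 0, 1], [0, 0, -1, 0, 0, 0, 1], [0, 0, -1, 0, 0, 0, 1], [0, 0, -1, 0, 0, 0, 1], [0, 0, -1, 0, 0, 0, 1], [0, 0, -1, 0, 0, 0, 1], [0, 0, -1, 0, 0, 0, 1], [0, 0, -1, 0, 0, 0, 1], [0, 0, -1, 0, 0, 0, 1], [0, 0, 0, 0, 0, 0, 1]]}}

```text
time_s: 15.05
tool_pos: [0.5301, -0.2739, 0.2292]
tcp_rot: [0.729, 0.684, 0.001, 0.002]
force: [0.6, -1.0, -1.6]
grip_width: 0.013
gripper_force: 59.4
```

Emit:
{"name": "step_arm", "arguments": {"increments": [[0.94, 0.13, 0, 0, 0, 0, 1], [0.94, 0.13, 0, 0, 0, 0, 1], [0.94, 0.13, 0, 0, 0, 0, 1], [0.94, 0.13, 0, 0, 0, 0, 1], [0.94, 0.13, 0, 0, 0, 0, 1], [0.94, 0.13, 0, 0, 0, 0, 1], [0.94, 0.13, 0, 0, 0, 0, 1], [0.94, 0.13, 0, 0, 0, 0, 1], [0.94, 0.13, 0, 0, 0, 0, 1], [0.94, 0.13, 0, 0, 0, 0, 1], [0.94, 0.13, 0, 0, 0, 0, 1], [0.94, 0.13, 0, 0, 0, 0, 1]]}}

```text
time_s: 16.25
tool_pos: [0.5737, -0.049, 0.2247]
tcp_rot: [0.729, 0.684, -0.001, -0.001]
force: [0.0, -0.3, -1.4]
grip_width: 0.0132
gripper_force: 59.4
```

Emit:
{"name": "step_arm", "arguments": {"increments": [[0.94, 0.13, 0, 0, 0, 0, 1], [0, 0, 0, 0, 0, -0.53, 1], [0, 0, 0, 0, 0, -0.53, 1], [0, 0, 0, 0.5, 0, 0, 1], [0, 0, 0, 0.77, 0, 0, 1], [0, 0, 0, 0.77, 0, 0, 1], [0, 0, 0, 0.77, 0, 0, 1], [0, 0, 0, 0.77, 0, 0, 1], [0, 0, 0, 0.77, 0, 0, 1], [0, 0, 0, 0, 0, 0, 1], [0, 0, 0, 0, 0, 0, 1]]}}

```text
time_s: 17.35
tool_pos: [0.5787, -0.0315, 0.2229]
tcp_rot: [0.662, 0.705, -0.186, -0.175]
force: [0.1, -0.1, -1.3]
grip_width: 0.0129
gripper_force: 61.6
```

```bash
python3 see.py hook0; python3 - <<'E'
from h import *
d=np.load("hook0.npz")
o=np.zeros((600,800,3),np.uint8)
o[:300,:400]=cv2.resize(d["b"][120:270,150:350],(400,300));o[:300,400:]=cv2.resize(d["c"][130:280,180:380],(400,300))
o[300:600,:400]=cv2.resize(d["a"],(400,300));save("hook0b",o)
E
```

```text
[ 0.5787 -0.0315  0.2229] [[-0.063, 0.867, -0.494], [0.998, 0.055, -0.03], [0.001, -0.495, -0.869]]
```

View pics/hook0b.png

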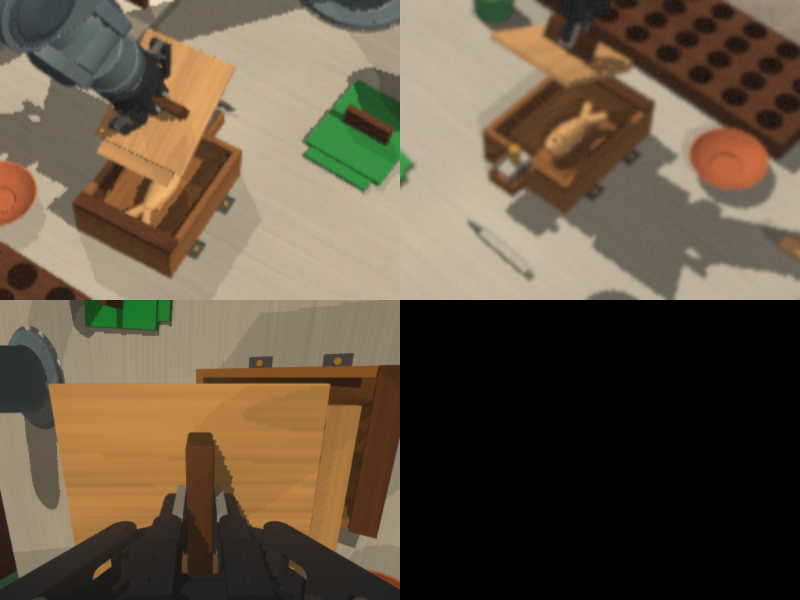

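```bash
cat > lidm.py <<'E'
import sys
from h import *
# report lid plate edges in nominal lid frame (TCP at lid x0,y0,z-9.7) and ledge/walls in box frame
n=sys.argv[1]; d=np.load(n+".npz"); s=sense(); M=R.from_quat(s["tcp_rot"]).as_matrix()
L=np.stack([-M[:,1],-M[:,0],-M[:,2]],1)  # lid axes in world (x to plain end, y, z up)
g=s["tool_pos"]+L[:,2]*.0097
for k in("w","w2","w3"):
    w=d[k].reshape(-1,3);w=w[np.isfinite(w).all(1)]; p=(w-g)@L*1000
    q=p[(abs(p[:,2]+17)<6)&(abs(p[:,0])<90)&(abs(p[:,1])<72)]
    A=q[(abs(q[:,0])>15)&(q[:,0]<80)&(q[:,0]>-70)&(abs(q[:,1])<63)]
    if len(A)<50: continue
    co=np.linalg.lstsq(np.c_[A[:,:2],np.ones(len(A))],A[:,2],rcond=None)[0]
    print(k,len(A),"slopes deg",np.degrees(co[:2]).round(2),"z0",co[2].round(2))
    t=p[(abs(p[:,2]-p[:,:2]@co[:2]-co[2])<3)&(abs(p[:,0])<100)&(abs(p[:,1])<80)]
    c=t[abs(t[:,1])<50]; e=t[(t[:,0]>25)&(t[:,0]<75)];e2=t[(t[:,0]<-25)&(t[:,0]>-65)]
    pc=lambda v:np.percentile(v,[.5,2,98,99.5]).round(1)
    print("  x",pc(c[:,0]),"y far",pc(e[:,1]),"y tongue",pc(e2[:,1]))
    tt=p[(abs(p[:,2]+21)<2)&(p[:,0]<-80)&(p[:,0]>-110)&(abs(p[:,1])<50)]
    if len(tt)>20: print("  tongue x",pc(tt[:,0]))
a=np.radians(183.75);B=np.array([[np.cos(a),-np.sin(a)],[np.sin(a),np.cos(a)]]);o=np.array([.588,-.030])
for k in("w","w2","w3"):
    w=d[k].reshape(-1,3);w=w[np.isfinite(w).all(1)]; b=np.c_[(w[:,:2]-o)@B,w[:,2]]*1000
    l=b[(b[:,2]>71)&(b[:,2]<78)&(b[:,0]<-70)&(b[:,0]>-120)&(abs(b[:,1])<95)]
    pc=lambda v:np.percentile(v,[1,3,97,99]).round(1)
    if len(l)>30: print(k,"ledge",len(l),"x",pc(l[:,0]),"y",pc(l[:,1]),"z",l[:,2].mean().round(1), "yaw",np.degrees(np.polyfit(l[:,1],l[:,0],1)[0]).round(2))
    r=b[(b[:,2]>63)&(b[:,2]<69)&(abs(b[:,0])<60)&(abs(abs(b[:,1])-76)<12)]
    for sg in(-1,1):
        v=r[r[:,1]*sg>0]
        if len(v)>30: print("  wall",sg,len(v),pc(v[:,1]),"yaw",np.degrees(np.polyfit(v[:,0],v[:,1],1)[0]).round(2))
E
python3 lidm.py hook0
```

```text
w 39968 slopes deg [ 0.32 -0.06] z0 -20.66
  x [-85.8 -77.4  79.6  81.5] y far [-69.2 -67.9  26.8  58.7] y tongue [-69.1 -67.9  18.6  22.1]
w2 1139 slopes deg [0.2 0.1] z0 -19.84
  x [-95.3 -86.9  83.7  84.9] y far [-68.3 -67.1  62.2  66.3] y tongue [-68.  -66.7  65.7  67.6]
  tongue x [-97.5 -97.5 -80.2 -80.1]
w3 495 slopes deg [ 0.18 -0.01] z0 -18.86
  x [-84.6 -74.   85.9  87.3] y far [-65.9 -64.6  68.3  69.3] y tongue [-62.8 -59.5  68.8  69.3]
w ledge 8241 x [-106.1 -105.5  -83.1  -82.7] y [-79.9 -76.1  74.   78.1] z 74.7 yaw -1.37
  wall -1 1987 [-82.3 -82.  -72.8 -72.6] yaw -0.3
w2 ledge 392 x [-105.7 -105.1  -80.8  -79.9] y [-80.1 -76.3  75.6  79.2] z 73.9 yaw 0.32
  wall -1 104 [-81.9 -81.  -71.5 -71.2] yaw -0.53
  wall 1 41 [69.7 70.2 80.2 81. ] yaw -1.13
w3 ledge 128 x [-105.6 -104.4  -79.8  -79.1] y [-6.2 -1.6 79.6 81.3] z 73.4 yaw -0.03
  wall -1 62 [-79.9 -79.8 -69.2 -67.3] yaw -0.31
  wall 1 73 [70.9 71.6 82.8 83.1] yaw -0.49
```

Emit:
{"name": "step_arm", "arguments": {"increments": [[0.01, 0.49, 0.82, 0, 0, 0, 1], [0.01, 0.49, 0.82, 0, 0, 0, 1], [0.01, 0.49, 0.82, 0, 0, 0, 1], [0.01, 0.49, 0.82, 0, 0, 0, 1], [0.01, 0.49, 0.82, 0, 0, 0, 1], [0, 0, 0, 0, 0, 0, 1], [0, 0, 0, 0, 0, 0, 1]]}}

```text
time_s: 18.2
tool_pos: [0.5799, -0.0303, 0.1337]
tcp_rot: [0.662, 0.705, -0.185, -0.173]
force: [0.8, 0.3, -1.6]
grip_width: 0.0129
gripper_force: 61.5
```

```bash
python3 see.py hook1;python3 lidm.py hook1; python3 - <<'E'
from h import *
d=np.load("hook1.npz")
o=np.zeros((600,800,3),np.uint8)
o[:300,:400]=cv2.resize(d["b"][150:270,170:330],(400,300));o[:300,400:]=cv2.resize(d["c"][120:240,200:360],(400,300))
o[300:600,:400]=cv2.resize(d["a"],(400,300));save("hook1b",o)
E
```

```text
[ 0.5799 -0.0303  0.1337] [[-0.063, 0.87, -0.489], [0.998, 0.055, -0.031], [-0.0, -0.49, -0.872]]
w 39867 slopes deg [ 0.07 -0.04] z0 -16.05
  x [-80.9 -72.1  85.   86.8] y far [-69.5 -68.2  23.2  56.8] y tongue [-69.4 -68.1  19.9  24. ]
  tongue x [-109.6 -108.7  -80.4  -80.1]
w2 1183 slopes deg [ 0.09 -0.11] z0 -17.56
  x [-92.8 -88.7  86.2  87.9] y far [-68.  -67.2  60.7  64.5] y tongue [-67.9 -66.7  65.   67.3]
  tongue x [-109.2 -108.9  -80.   -80. ]
w3 501 slopes deg [ 0.06 -0.01] z0 -17.69
  x [-89.7 -70.4  87.9  89.3] y far [-65.4 -64.2  68.1  68.9] y tongue [-63.   -7.   69.6  70.6]
  tongue x [-109.5 -109.1  -84.4  -83. ]
w ledge 10846 x [-105.5 -104.1  -71.1  -70.4] y [-78.  -71.7  52.8  56.2] z 74.8 yaw -5.21
  wall -1 3700 [-82.3 -82.1 -72.9 -72.7] yaw -0.21
w2 ledge 381 x [-105.7 -105.   -80.2  -70.7] y [-79.2 -75.6  76.   78.9] z 73.9 yaw 0.3
  wall -1 103 [-82.  -81.5 -71.6 -71.3] yaw -0.21
w3 ledge 179 x [-105.4 -104.2  -74.7  -70.9] y [-34.  -31.9  77.2  79.7] z 73.6 yaw -0.17
  wall 1 93 [71.4 71.7 82.6 83.2] yaw -0.12
```

View pics/hook1b.png

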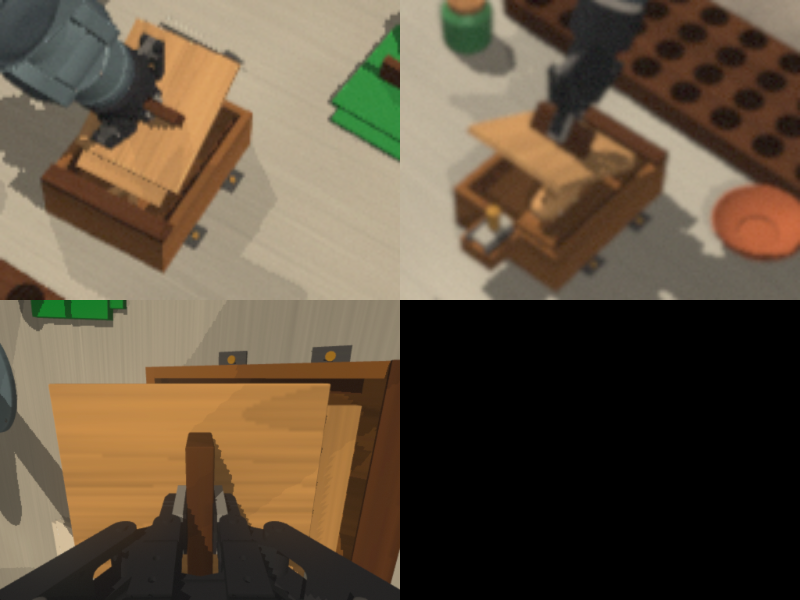

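```bash
python3 see.py hook2;python3 lidm.py hook2|grep -v ledge; python3 -c "
from h import *
for i in range(3): print(sense()['tool_pos'].round(4),sense()['joint_positions'].round(3)); capture('side')"
```

```text
[ 0.5811 -0.0304  0.133 ] [[-0.063, 0.871, -0.488], [0.998, 0.055, -0.031], [-0.001, -0.489, -0.872]]
w 39893 slopes deg [-0.1  0. ] z0 -14.81
  x [-82.8 -72.8  84.2  86.1] y far [-69.3 -68.   23.8  57.6] y tongue [-69.2 -67.9  19.8  23.8]
  tongue x [-109.8 -109.4  -80.5  -80.1]
w2 1177 slopes deg [-0.06 -0.01] z0 -17.2
  x [-93.5 -90.6  86.2  87.7] y far [-68.2 -67.8  63.6  65.9] y tongue [-67.2 -65.5  64.9  67. ]
  tongue x [-107.7 -106.7  -80.6  -80.6]
w3 506 slopes deg [0.01 0.24] z0 -17.51
  x [-91.3 -70.8  87.2  88.7] y far [-65.7 -63.3  68.1  69. ] y tongue [-67.9 -66.   68.7  69.4]
  tongue x [-109.1 -109.   -84.4  -83.8]
  wall -1 3757 [-82.3 -82.1 -72.7 -72.5] yaw -0.2
  wall -1 111 [-81.7 -81.5 -71.  -70.7] yaw -0.25
  wall 1 93 [71.5 72.  83.3 83.4] yaw -0.46
[ 0.5811 -0.0304  0.1316] [-0.115  0.96   0.717  1.833 -0.087  1.416]
[ 0.581  -0.0304  0.1313] [-0.115  0.961  0.717  1.833 -0.087  1.416]
[ 0.5809 -0.0303  0.131 ] [-0.115  0.961  0.716  1.833 -0.087  1.416]
```

Emit:
{"name": "step_arm", "arguments": {"increments": [[0, 0, 0, 0, 0, 0, 1], [0, 0, 0, 0, 0, 0, 1], [0, 0, 0, 0, 0, 0, 1], [0, 0, 0, 0, 0, 0, 1], [0, 0, 0, 0, 0, 0, 1], [0, 0, 0, 0, 0, 0, 1], [0, 0, 0, 0, 0, 0, 1], [0, 0, 0, 0, 0, 0, 1]]}}

```text
time_s: 19.45
tool_pos: [0.5807, -0.0303, 0.1307]
tcp_rot: [0.662, 0.705, -0.185, -0.174]
force: [-0.3, -0.3, -1.9]
grip_width: 0.0127
gripper_force: 61.5
```

```bash
python3 see.py hook3;python3 lidm.py hook3|grep -v -e wall; python3 -c "
from h import *
print(R.from_quat(sense()['tcp_rot']).as_matrix().round(3).tolist(),sense()['tool_pos'])"
```

```text
[ 0.5807 -0.0303  0.1307] [[-0.063, 0.869, -0.491], [0.998, 0.055, -0.031], [0.0, -0.492, -0.871]]
w 39932 slopes deg [-0.01 -0.01] z0 -16.01
  x [-81.4 -73.5  83.6  85.4] y far [-69.3 -68.   24.1  58.1] y tongue [-69.2 -67.9  19.6  23.3]
  tongue x [-109.4  -97.8  -80.4  -80.1]
w2 1164 slopes deg [-0.11 -0.15] z0 -18.04
  x [-95.6 -90.6  85.5  87.3] y far [-68.3 -67.2  65.1  67.6] y tongue [-68.2 -67.2  64.3  65.9]
  tongue x [-108.2 -105.8  -80.6  -80.6]
w3 498 slopes deg [-0.08  0.08] z0 -17.81
  x [-84.4 -71.8  86.2  88. ] y far [-66.4 -63.1  68.3  68.9] y tongue [-64.3 -60.6  68.8  69.7]
  tongue x [-109.9 -109.8  -83.8  -83.7]
w ledge 11533 x [-105.5 -104.1  -70.8  -70.3] y [-78.3 -71.7  50.5  53.9] z 74.6 yaw -5.22
w2 ledge 397 x [-105.6 -104.9  -79.2  -70.9] y [-80.  -76.7  76.3  80. ] z 73.9 yaw 0.43
w3 ledge 171 x [-105.6 -104.9  -79.3  -71.1] y [-32.7 -29.   79.1  82.6] z 73.3 yaw -0.05
[[-0.063, 0.869, -0.491], [0.998, 0.055, -0.031], [0.0, -0.492, -0.871]] [ 0.58069586 -0.03030032  0.13071915]
```

Emit:
{"name": "step_arm", "arguments": {"increments": [[0, 0, 0.25, 0, 0, 0, 1], [0, 0.4, 0, 0, 0, 0, 1], [0, 0.4, 0, 0, 0, 0, 1], [0, 0, 0, 0, 0, 0, 1], [0, 0, 0, 0, 0, 0, 1], [0, 0, 0, 0, 0, 0, 1], [0, 0, 0, 0, 0, 0, 1], [0, 0, 0, 0, 0, 0, 1]]}}

```text
time_s: 20.4
tool_pos: [0.5921, -0.0296, 0.1188]
tcp_rot: [0.662, 0.705, -0.185, -0.174]
force: [0.3, -0.3, -2.5]
grip_width: 0.0132
gripper_force: 61.6
```

Emit:
{"name": "step_arm", "arguments": {"increments": [[0, 0.25, 0, 0, 0, 0, 1], [0, 0.25, 0, 0, 0, 0, 1], [0, 0, 0, 0, 0, 0, 1], [0, 0, 0, 0, 0, 0, 1], [0, 0, 0, 0, 0, 0, 1], [0, 0, 0, 0, 0, 0, 1], [0, 0, 0, 0, 0, 0, 1]]}}

```text
time_s: 21.1
tool_pos: [0.6008, -0.029, 0.1137]
tcp_rot: [0.662, 0.705, -0.185, -0.174]
force: [-0.1, 1.5, -1.9]
grip_width: 0.0132
gripper_force: 61.7
```

```bash
python3 see.py hook4;python3 lidm.py hook4|grep -v -e wall; python3 - <<'E'
from h import *
d=np.load("hook4.npz")
o=np.zeros((600,800,3),np.uint8)
o[:300,:400]=cv2.resize(d["b"][150:270,170:330],(400,300));o[:300,400:]=cv2.resize(d["c"][120:240,200:360],(400,300))
o[300:600,:400]=cv2.resize(d["a"],(400,300));save("hook4b",o)
E
```

```text
[ 0.6008 -0.029   0.1137] [[-0.063, 0.869, -0.491], [0.998, 0.055, -0.031], [0.0, -0.492, -0.871]]
w 39912 slopes deg [-0.02 -0.01] z0 -16.01
  x [-75.  -73.   83.6  85.5] y far [-69.3 -68.   24.2  58. ] y tongue [-69.2 -67.9  19.6  23.1]
  tongue x [-86.1 -85.8 -80.1 -80. ]
w2 1168 slopes deg [0.03 0.09] z0 -17.92
  x [-77.5 -73.8  85.8  87.5] y far [-68.5 -66.9  64.2  66.8] y tongue [-67.4 -66.   64.3  66.9]
w3 471 slopes deg [-0.03 -0.08] z0 -17.83
  x [-86.7 -83.6  87.   88.9] y far [-66.2 -63.5  68.7  69.5] y tongue [-67.5 -65.5  68.3  69.9]
w ledge 18437 x [-106.4 -105.8  -71.2  -70.4] y [-81.  -78.9  31.6  36.6] z 74.4 yaw 0.78
w2 ledge 412 x [-105.8 -105.1  -71.2  -70.3] y [-77.6 -74.2  75.5  79.3] z 73.7 yaw 0.75
w3 ledge 162 x [-106.  -105.4  -78.6  -71. ] y [-75.6 -21.5  81.3  82.3] z 73.0 yaw -1.3
```

View pics/hook4b.png

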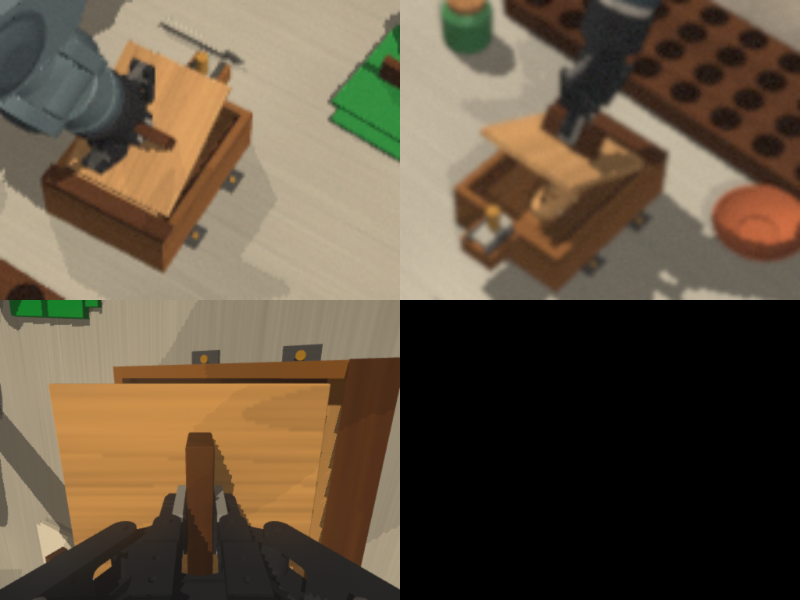

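Emit:
{"name": "step_arm", "arguments": {"increments": [[0, -0.055, 0.27, -0.535, 0, 0, 1], [0, 0, 0, 0, 0, 0, 1], [0, -0.055, 0.27, -0.535, 0, 0, 1], [0, 0, 0, 0, 0, 0, 1], [0, -0.05, 0.275, -0.535, 0, 0, 1], [0, 0, 0, 0, 0, 0, 1], [0, -0.05, 0.275, -0.535, 0, 0, 1], [0, 0, 0, 0, 0, 0, 1], [0, 0, 0, 0, 0, 0, 1], [0, 0, 0, 0, 0, 0, 1], [0, 0, 0, 0, 0, 0, 1], [0, 0, 0, 0, 0, 0, 1]]}}

```text
time_s: 22.45
tool_pos: [0.5893, -0.03, 0.0956]
tcp_rot: [0.679, 0.723, -0.093, -0.088]
force: [0.8, -0.7, -2.6]
grip_width: 0.0128
gripper_force: 61.5
```

```bash
cat > tip.py <<'E'
from h import *
s=sense();M=R.from_quat(s["tcp_rot"]).as_matrix();L=np.stack([-M[:,1],-M[:,0],-M[:,2]],1)
a=np.radians(183.5);B=np.array([[np.cos(a),-np.sin(a),0],[np.sin(a),np.cos(a),0],[0,0,1]]);o=np.array([.588,-.030,0])
f=lambda v:(((s["tool_pos"]+L@(np.array(v)/1000)-o)@B)*1000).round(1)
print("tip",f([-97,0,-15.1]),"far",f([87,0,-8.1]),"tcp",f([0,0,0]),"lidz",(B.T@L[:,2]).round(3),"lidx",(B.T@L[:,0]).round(3),s["force"].round(1),s["wrist_torque"].round(2))
E
python3 tip.py
```

```text
tip [-91.3  -0.1  56.4] far [ 84.9   0.2 109.9] tcp [-1.3  0.  95.6] lidz [-0.254 -0.001  0.967] lidx [0.967 0.002 0.254] [ 0.8 -0.7 -2.6] [-0.   -0.34 -0.03]
```

Emit:
{"name": "step_arm", "arguments": {"increments": [[0, -0.05, 0.27, -0.535, 0, 0, 1], [0, 0, 0, 0, 0, 0, 1], [0, -0.05, 0.27, -0.535, 0, 0, 1], [0, 0, 0, 0, 0, 0, 1], [0, -0.045, 0.26, -0.535, 0, 0, 1], [0, 0, 0, 0, 0, 0, 1], [0, -0.045, 0.25, -0.535, 0, 0, 1], [0, 0, 0, 0, 0, 0, 1], [0, 0, 0, 0, 0, 0, 1], [0, 0, 0, 0, 0, 0, 1], [0, 0, 0, 0, 0, 0, 1], [0, 0, 0, 0, 0, 0, 1]]}}

```text
time_s: 23.65
tool_pos: [0.5818, -0.0303, 0.0755]
tcp_rot: [0.684, 0.729, -0.0, -0.0]
force: [0.1, -0.8, -1.7]
grip_width: 0.0128
gripper_force: 61.6
```

```bash
python3 tip.py
```

```text
tip [-90.8  -0.3  60.3] far [93.2  0.1 67.5] tcp [ 6.2 -0.1 75.5] lidz [-0.001  0.     1.   ] lidx [1.    0.002 0.001] [ 0.1 -0.8 -1.7] [ 0.02 -0.04 -0.03]
```

Emit:
{"name": "step_arm", "arguments": {"increments": [[0, 0.05, 0.05, 0, 0, 0, 1], [0, 0, 0.05, 0, 0, 0, 1], [0, 0, 0, 0, 0, 0, 1], [0, 0, 0, 0, 0, 0, 1], [0, 0, 0, 0, 0, 0, 1], [0, 0, 0, 0, 0, 0, 1]]}}

```text
time_s: 24.25
tool_pos: [0.582, -0.0302, 0.0734]
tcp_rot: [0.685, 0.729, -0.0, -0.0]
force: [0.4, -0.2, -2.2]
grip_width: 0.0129
gripper_force: 61.7
```

```bash
python3 tip.py
```

```text
tip [-91.   -0.3  58.2] far [93.   0.  65.3] tcp [ 6.  -0.1 73.4] lidz [-0.001  0.     1.   ] lidx [1.    0.002 0.001] [ 0.4 -0.2 -2.2] [-0.02 -0.09 -0.02]
```

Emit:
{"name": "step_arm", "arguments": {"increments": [[0, 0, 0.06, 0, 0, 0, 1], [0, 0, 0, 0, 0, 0, 1], [0, 0, 0, 0, 0, 0, 1], [0, 0, 0, 0, 0, 0, 1], [0, 0, 0, 0, 0, 0, 1]]}}

```text
time_s: 24.75
tool_pos: [0.5821, -0.0302, 0.0733]
tcp_rot: [0.684, 0.729, -0.0, 0.0]
force: [-2.6, 0.7, 5.3]
grip_width: 0.0131
gripper_force: 62.8
```

```bash
python3 tip.py
```

```text
tip [-91.1  -0.3  58.2] far [92.9  0.  65.2] tcp [ 5.9 -0.1 73.3] lidz [-0. -0.  1.] lidx [1.    0.002 0.   ] [-2.6  0.7  5.3] [ 0.05  0.51 -0.02]
```

Seated with contact (force +5 N). Release and lift.

Emit:
{"name": "step_arm", "arguments": {"increments": [[0, 0, 0, 0, 0, 0, 0.3], [0, 0, 0, 0, 0, 0, 0.3], [0, 0, 0, 0, 0, 0, 0.3], [0, 0, 0, 0, 0, 0, 0.3], [0, 0, -1, 0, 0, 0, 0.3], [0, 0, -1, 0, 0, 0, 0.3], [0, 0, -1, 0, 0, 0, 0.3], [0, 0, -1, 0, 0, 0, 0.3], [0, -1, -1, 0, 0, 0, 1], [0, -1, 0, 0, 0, 0, 1], [0, 0, 0, 0, 0, 0, 1], [0, 0, 0, 0, 0, 0, 1]]}}

```text
time_s: 25.95
tool_pos: [0.5423, -0.0327, 0.1721]
tcp_rot: [0.685, 0.729, -0.0, -0.0]
force: [-0.5, 0.3, -0.2]
grip_width: 0.0
gripper_force: 0.0
```

```bash
python3 see.py rel; python3 - <<'E'
from h import *
d=np.load("rel.npz")
o=np.zeros((600,800,3),np.uint8)
o[:300,:400]=cv2.resize(d["b"][150:270,170:330],(400,300));o[:300,400:]=cv2.resize(d["c"][120:240,200:360],(400,300))
o[300:600,:400]=cv2.resize(d["a"],(400,300));save("relb",o)
a=np.radians(183.5);B=np.array([[np.cos(a),-np.sin(a)],[np.sin(a),np.cos(a)]]);O=np.array([.588,-.030])
for k in("w","w2","w3"):
    w=d[k].reshape(-1,3);w=w[np.isfinite(w).all(1)]; b=np.c_[(w[:,:2]-O)@B,w[:,2]]*1000
    q=b[(abs(b[:,0]-5)<80)&(abs(b[:,0]-5)>15)&(abs(b[:,1])<62)&(b[:,2]>55)&(b[:,2]<78)]
    if len(q)>50: print(k,"plate z",np.median(q[:,2]).round(1),"slope",np.degrees(np.polyfit(q[:,0],q[:,2],1)[0]).round(2),np.degrees(np.polyfit(q[:,1],q[:,2],1)[0]).round(2))
    v=b[(b[:,2]>88)&(b[:,2]<112)&(b[:,0]>105)&(b[:,0]<150)&(abs(b[:,1])<20)]
    if len(v)>3: print("  knob",len(v),v.min(0).round(1),v.max(0).round(1),v.mean(0).round(1))
E
```

```text
[ 0.5423 -0.0327  0.1721] [[-0.063, 0.998, -0.0], [0.998, 0.063, 0.0], [0.0, -0.0, -1.0]]
w plate z 66.7 slope 0.13 0.05
  knob 564 [112.6  -9.5  88. ] [128.    5.8 106.3] [118.9  -3.1 101.6]
w2 plate z 65.3 slope 0.27 -0.0
  knob 31 [113.6  -8.8  89. ] [129.5   6.8 106.6] [119.8  -0.9  99.5]
w3 plate z 64.4 slope 0.22 -0.03
  knob 38 [115.7  -4.9  88. ] [129.8   9.7 104.5] [124.    3.2  98.3]
```

View pics/relb.png

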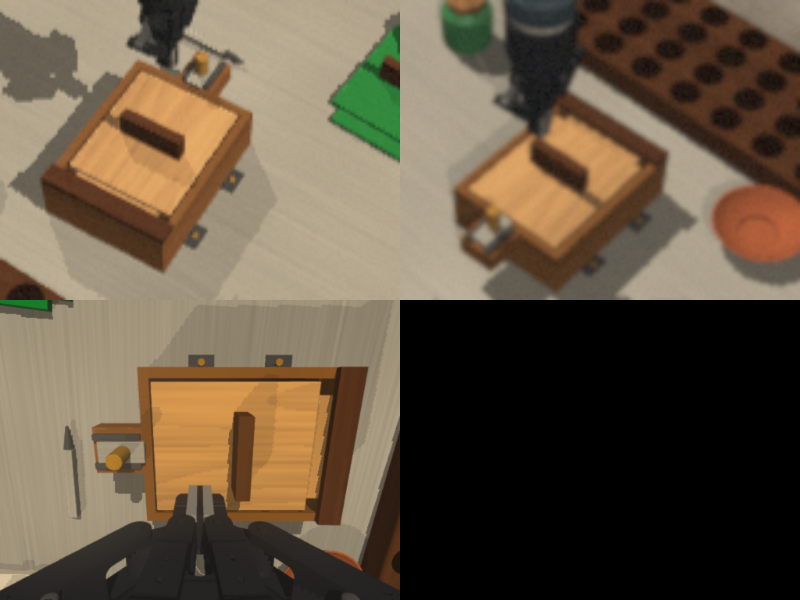

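Emit:
{"name": "step_arm", "arguments": {"increments": [[0, -0.94, 0, 0, 0, 0, 1], [0, -0.94, 0, 0, 0, 0, 1], [0, -0.94, 0, 0, 0, 0, 1], [0, -0.94, 0, 0, 0, 0, 1], [0, -0.94, 0, 0, 0, 0, 1], [0, -0.94, 0, 0, 0, 0, 1], [0, 0, 0.9, 0, 0, 0, 1], [0, 0, 0.9, 0, 0, 0, 1], [0, 0, 0.9, 0, 0, 0, 1], [0, 0, 0.9, 0, 0, 0, 1], [0, 0, 0.8, 0, 0, 0, 1], [0, 0, 0, 0, 0, 0, 1]]}}

```text
time_s: 27.3
tool_pos: [0.4281, -0.0394, 0.0822]
tcp_rot: [0.684, 0.729, -0.001, -0.002]
force: [-1.0, -0.1, -0.2]
grip_width: -0.0001
gripper_force: 0.0
```

Emit:
{"name": "step_arm", "arguments": {"increments": [[0, 0, 0, 0, 0, 0, 1], [0, 0.3, 0, 0, 0, 0, 1], [0, 0.3, 0, 0, 0, 0, 1], [0, 0.3, 0, 0, 0, 0, 1], [0, 0, 0, 0, 0, 0, 1], [0, 0, 0, 0, 0, 0, 1]]}}

```text
time_s: 27.9
tool_pos: [0.4481, -0.0387, 0.0844]
tcp_rot: [0.684, 0.729, -0.0, -0.0]
force: [0.4, -0.9, 0.0]
grip_width: 0.0003
gripper_force: 0.0
```

```bash
python3 tip.py
```

```text
tip [43.2 -0.1 69.3] far [227.2   0.3  76.3] tcp [1.402e+02 1.000e-01 8.440e+01] lidz [-0.  0.  1.] lidx [1.    0.002 0.   ] [ 0.4 -0.9  0. ] [0.07 0.01 0.06]
```

Emit:
{"name": "step_arm", "arguments": {"increments": [[0, 0.35, 0, 0, 0, 0, 1], [0, 0.35, 0, 0, 0, 0, 1], [0, 0.35, 0, 0, 0, 0, 1], [0, 0.35, 0, 0, 0, 0, 1], [0, 0.35, 0, 0, 0, 0, 1], [0, 0, 0, 0, 0, 0, 1], [0, 0, 0, 0, 0, 0, 1]]}}

```text
time_s: 28.6
tool_pos: [0.4775, -0.0366, 0.0831]
tcp_rot: [0.685, 0.729, -0.004, -0.004]
force: [-13.2, -1.4, 9.3]
grip_width: 0.0001
gripper_force: 6.9
```

Emit:
{"name": "step_arm", "arguments": {"increments": [[0, 0.2, 0, 0, 0, 0, 1], [0, 0, 0, 0, 0, 0, 1], [0, 0, 0, 0, 0, 0, 1]]}}

```text
time_s: 28.9
tool_pos: [0.4777, -0.0365, 0.0827]
tcp_rot: [0.685, 0.729, -0.007, -0.006]
force: [-21.1, -3.9, 15.5]
grip_width: -0.0001
gripper_force: 11.4
```

Emit:
{"name": "step_arm", "arguments": {"increments": [[0, -1, 0, 0, 0, 0, 1], [0, -1, 0, 0, 0, 0, 1], [0, 0, -1, 0, 0, 0, 1], [0, 0, -1, 0, 0, 0, 1], [0, 0, -1, 0, 0, 0, 1], [0, 0, -1, 0, 0, 0, 1], [0, 0, -1, 0, 0, 0, 1], [0, 0, 0, 0, 0, 0, 1], [0, 0, 0, 0, 0, 0, 1], [0, 0, 0, 0, 0, 0, 1]]}}

```text
time_s: 29.9
tool_pos: [0.4464, -0.0386, 0.1833]
tcp_rot: [0.684, 0.729, -0.0, -0.001]
force: [-0.1, -0.2, -0.4]
grip_width: 0.0
gripper_force: 0.0
```

```bash
python3 see.py fin; python3 - <<'E'
from h import *
d=np.load("fin.npz")
o=np.zeros((600,800,3),np.uint8)
o[:300,:400]=cv2.resize(d["b"][150:270,170:330],(400,300));o[:300,400:]=cv2.resize(d["c"][120:240,200:360],(400,300))
o[300:600,:400]=cv2.resize(d["a"],(400,300));save("finb",o)
a=np.radians(183.5);B=np.array([[np.cos(a),-np.sin(a)],[np.sin(a),np.cos(a)]]);O=np.array([.588,-.030])
for k in("w","w2","w3"):
    w=d[k].reshape(-1,3);w=w[np.isfinite(w).all(1)]; b=np.c_[(w[:,:2]-O)@B,w[:,2]]*1000
    q=b[(abs(b[:,0]+5)<70)&(abs(b[:,0]-5)>15)&(abs(b[:,1])<62)&(b[:,2]>55)&(b[:,2]<78)]
    if len(q)>50: print(k,"plate z",np.median(q[:,2]).round(1),"slope",np.degrees(np.polyfit(q[:,0],q[:,2],1)[0]).round(2))
    v=b[(b[:,2]>82)&(b[:,2]<112)&(b[:,0]>60)&(b[:,0]<150)&(abs(b[:,1])<20)]
    if len(v)>3: print("  knob",len(v),v.min(0).round(1),v.max(0).round(1),v.mean(0).round(1))
E
```

```text
[ 0.4464 -0.0386  0.1833] [[-0.063, 0.998, -0.002], [0.998, 0.063, 0.0], [0.0, -0.002, -1.0]]
w plate z 66.8 slope 0.03
  knob 538 [80.5 -9.6 82. ] [ 96.5   6.  106.2] [ 89.9  -3.4 100.3]
w2 plate z 65.3 slope 0.51
  knob 38 [80.4 -8.8 82.6] [ 98.4   6.4 106.4] [88.2 -2.  97.5]
w3 plate z 64.5 slope 0.1
  knob 39 [82.8 -5.7 83.4] [ 98.4   9.3 104.9] [91.3  3.2 96.4]
```

View pics/finb.png

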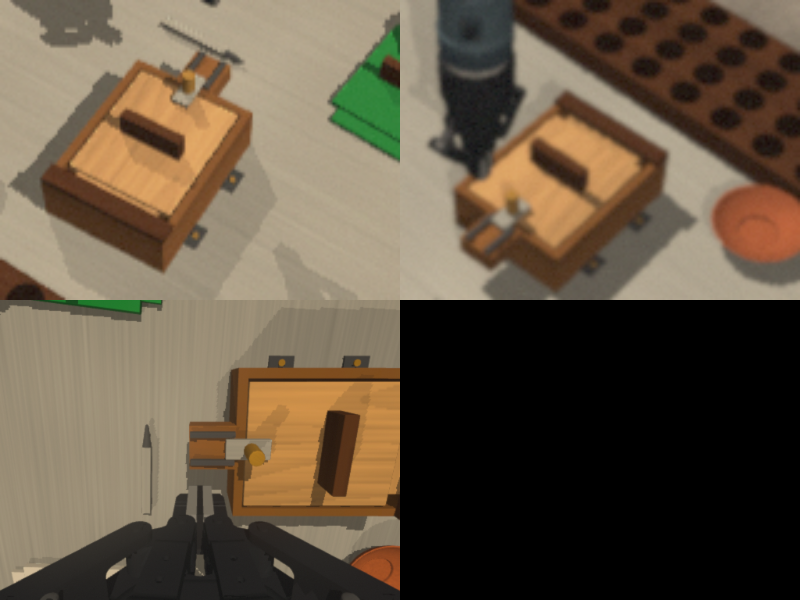

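The lid lies flush and the bolt reaches over it. The knob has moved about 32–34 mm (box x about 89, wrist view pixel 257,457), and the robot touches nothing. Handing in.

```bash
python3 -c "
from bench import sign_off
print(sign_off())"
```

```text
the job is handed in; nothing more can be done
None
```

The job is handed in: by the last pictures the fish is in the box, the lid is hooked and flush, and the bolt is shut (knob moved about 32–34 mm of 34), at about 30 s of the 72 s; the judge's verdict was not shown.

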